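# Seat a master pattern plate on the pins of a carving fixture

### The arm

A 6-joint arm with a two-finger parallel gripper is mounted at the origin on the work surface. World frame = base frame: x ahead of the robot, y to its left, z up, the work surface at z = 0. Lengths are in m, angles in rad, forces in N, time in s.
With the tool pointing down it reaches from about 0.35 to 0.85 m from the base axis. Payload 8.1 kg.
Tool frame: the origin (TCP) lies at the very end of the fingers, on their centre line; the grasp point (between the pads) lies 19 mm behind it; z points along the fingers, y is the line along which they close (so a half turn about z gives the same grasp; the last joint's range is limited). The gripper opens to 93 mm and grips with 3 to 60 N. Pads are 15 mm wide; open, the fingers measure 128 mm over their backs; the gripper's body (75 mm by 188 mm) begins 65 mm behind the grasp point.
Start: joints at [1.128, 0.13, 1.488, -0, 1.523, -0.085], TCP at [0.21, 0.562, 0.181] pointing down, gripper open.
Joint ranges: [-2.96, 2.96], [-0.89, 2.26], [0.02, 2.5], [-1.34, 4.48], [0, 2.73], [-2.66, 2.66]. Speed limits (rad/s): [2.39, 2.39, 2.79, 3.14, 3.14, 3.14].

### API

Orientations are given as a rotation vector (axis times angle).
In Python, from plant import robot, imaging gives the robot as it stands.
- The arm moves only by the tool jog_arm, never from a script. Its argument "rows" is a list of rows, each a list of 2 entries, a list of its own where there are three numbers: the shift along the tool's x, y, z each as a share of 0.2 m, from -1 to 1, then the turn, a rotation vector about the tool's x, y, z each as a share of pi/2 rad, from -1 to 1. A call has 1 to 5 rows; each row is the pose to reach, as a shift and turn from the pose commanded when the call began, along the tool's axes at that moment; what a row does not reach only later rows make up. A row lasts 1/10 s, in which the tool goes at most 50 mm and 8.59 degrees, less where a joint would pass 70% of its speed; a pose out of reach is approached as far as the arm can. A call with a number of a shift or a turn outside -1 to 1 is refused whole. A call with a gripper value outside its range is refused whole. "hand" is the closure, from -1 (fully open) to 1 (shut), set as the call begins (left out, the last holds). The fingers move at their own pace and stop on an object; "squeeze" is the grip in N (left out, the last holds). Time passes only in rows, so rows that repeat a pose let the fingers close. It gives the time, the measured TCP pose, the force, the opening and the grip force at its end, in the units of the state.
- robot.read_state(): the state, without advancing time (a new reading comes with each control period).
- imaging.read_camera(name): name is "scene" or "side" or "wrist"; returns a dict with "frame" (480x640x3 uint8, red, green, blue), "vertical_fov" (degrees; the focal length in pixels is half the picture's height over the tangent of half this angle, whatever the lens; pixels are square), "cx", "cy" (the principal point, pixels), "R" (3x3) and "t" (3): a world point X has camera coordinates R X + t. Camera axes: x right, y down, z forward; pixel columns grow to the right and rows downward; lengths in m; the calibration is good to about 2 mm. The wrist camera is an equidistant fisheye: a pixel r from the principal point sees the ray r / f radians off the axis. A picture is of the moment at which its call begins. There is no depth.
- robot.close_job(): hands the job in; it is judged then, once.
The state is a dict: "t": time; "q": joint angles; "dq": joint speeds; "joint_torque": joint torques, N m; "tool_pos": TCP position; "orientation": TCP orientation; "force": force on the tool from outside, world axes, zero at the start; "wrist_torque": the same for the moment, N m; "opening": finger opening in m; "gripper_force": force on a finger pad.
Only numpy, scipy, OpenCV 4.12 (cv2) and the standard library are available. Lean on these libraries where they do the work, as an engineer would, in place of code of your own. Each camera call takes 0.05 s, during which the arm holds its last target. There are 200 camera calls.

### The job

Pick up the plywood master pattern by the square wooden block in its middle and lower it over the two upright pins of the carving fixture, the round hole over the thick pin and the oblong slot over the thin one, until the plate rests flush on the fixture's bed. The pins are locked somewhere along the fixture's slot, so find by touch or by eye where they stand, and keep hold of the plate until it is down on the bed, then let go. Leave the mallet, chisel and offcut where they lie.

Things in the scene. Friction and masses are not known exactly. Their poses are not given: they have to be found in the camera images.
- pattern: Master pattern, loose, flat on the bench: plywood plate 90 (x) x 190 (y) x 12 mm thick, about 0.4 kg, with a short turned wooden leg section fixed lengthwise (along y) on its top. Origin: centre of the plate's underside, z up. The leg's turned ends, up to 26 mm thick, tops at z 39 mm, reach to y = +-52 mm.
- pattern_grip (a point): Middle of the pattern's square wooden block (the leg's middle part), at z = 31 mm above the plate's underside. The block is 30 mm wide in x, 44 mm long in y, and stands from the plate's top (z 12 mm) to z 50 mm. Axes as the pattern's.
- pattern_hole (a point): Centre of the plate's round through hole, 22 mm diameter, at the plate's underside: x 0, y +70 mm in the pattern's frame.
- pattern_slot (a point): Centre of the plate's oblong through slot, 16 mm (x) by 24 mm (y), at the plate's underside: x 0, y -70 mm in the pattern's frame.
- bed: Carving fixture fixed to the bench, 130 (x) x 300 (y) x 30 mm high: two flat grey rails, each 50 mm wide, with a 30 mm wide dark slot between them along y. Origin: centre of its underside, z up; the flat top is at z = 30 mm. A steel bar with two upright pins is locked in the slot, its top 3.5 mm below the bed's top.
- bed_top (a point): Centre of the bed's flat top. Thick pin: 20 mm diameter, tip 32.5 mm above this, towards +y. Thin pin: 14 mm diameter, tip 24.5 mm above, towards -y. Both on x = 0, 140 mm apart, the top 6 mm tapering by 3 mm per side. Their midpoint is locked anywhere from y = -25 to +25 mm of this point (thick pin at y = 45 to 95 mm); the place is not reported.
- mallet: Bystander: rubber mallet lying down, black cylindrical head 64 mm diameter x 110 mm long, wooden handle 26 mm thick; 275 mm long overall. Origin on the bench under the handle, 142 mm from the far face of the head; handle along -x.
- chisel: Bystander: wood chisel, wooden handle 32 mm thick along -x, blade 24 mm wide along +x, 235 mm overall. Origin on the bench under the joint of handle and blade.
- offcut: Bystander: wooden offcut 50 (x) x 160 (y) x 40 mm high. Origin: centre of its underside.
Mind the look-alikes: they are no part of the job. Of the things like the pattern, leave any that is red or yellow; of the rest the larger one is meant.

How it is judged:
On the way:
1. still held by the fingers, the plate is down over the pins to within 8 mm of the bed's top (x of pattern in the frame of bed between -0.006 and 0.006 m and y of pattern in the frame of bed between -0.03 and 0.03 m and angle between the x axis of pattern and the x axis of bed, either way round below 0.06 rad and z of pattern in the frame of bed below 0.038 m and contact force between the fingers and pattern above 1 N), for 0.1 s.
At the end, for the whole second after the job is handed in: The pattern plate lies flush on the bed with both pins through its holes: underside within 2 mm of the bed's top and level to 0.02 rad, its long side along the bed's to 0.06 rad, centred across the bed to 6 mm and along it to 30 mm; at rest and let go (x of pattern in the frame of bed between -0.006 and 0.006 m and y of pattern in the frame of bed between -0.03 and 0.03 m and angle between the x axis of pattern and the x axis of bed, either way round below 0.06 rad and z of pattern in the frame of bed between 0.0285 and 0.032 m and angle between the z axis of pattern and the z axis of bed, either way round below 0.02 rad and linear speed of pattern below 0.02 m/s and contact force between the fingers and pattern below 0.1 N); the robot touches nothing.
It fails at once if the mallet is moved more than 30 mm (distance of mallet from where it was at the start of the episode above 0.03 m).
It fails at once if the chisel is moved more than 30 mm (distance of chisel from where it was at the start of the episode above 0.03 m).
It fails at once if the offcut is moved more than 30 mm (distance of offcut from where it was at the start of the episode above 0.03 m).
It also fails if it takes over 61 s, if anything falls off the work surface, if the arm or the gripper's body presses on something with over 40 N, if the wrist force passes 120 N, or if a joint passes its speed limit or range.

## Working session

There is one attempt and no reset: what is moved stays moved. The work goes in short steps, Python scripts to look and compute and a tool call to move; the robot and the scene stay as the last step left them, time stands still between calls to the robot, and variables do not carry over. Pictures are saved under pics/ and viewed, at most 12 in all, crops included, and the job is handed in when it is done.

Besides the shell and the picture viewer there is one more tool, called after "Call:" as a command line: name --argument value ..., lists and objects as JSON in quotes. jog_arm: Moves the arm, as the interface text tells. Its arguments: {"type":"object","properties":{"rows":{"type":"array"},"hand":{"type":"number"},"squeeze":{"type":"number"}},"required":["rows"]}

```bash
mkdir -p pics; cat > h.py <<'E'
import numpy as np, cv2
from scipy.spatial.transform import Rotation as Ro
from plant import robot, imaging
def snap(n,f):
    c=imaging.read_camera(n); cv2.imwrite(f'pics/{f}.png',c['frame'][:,:,::-1]); np.save(f'pics/{f}.npy',c,allow_pickle=True); return c
def load(f): return np.load(f'pics/{f}.npy',allow_pickle=True).item()
def ray(c,u,v,fish=False):
    f=240/np.tan(np.radians(c['vertical_fov'])/2); d=np.array([u-c['cx'],v-c['cy']],float)
    if fish:
        r=np.hypot(*d); th=r/f; k=np.array([*(d/max(r,1e-9)*np.sin(th)),np.cos(th)])
    else: k=np.array([*(d/f),1.])
    R=np.array(c['R']); return -R.T@np.array(c['t']), R.T@k
def onz(c,u,v,z,fish=False):
    o,d=ray(c,u,v,fish); return o+d*(z-o[2])/d[2]
def proj(c,X,fish=False):
    p=np.array(c['R'])@X+np.array(c['t']); f=240/np.tan(np.radians(c['vertical_fov'])/2)
    if fish:
        r=np.hypot(p[0],p[1]); th=np.arctan2(r,p[2]); return np.array([c['cx'],c['cy']])+f*th*p[:2]/r
    return np.array([c['cx'],c['cy']])+f*p[:2]/p[2]
E
python3 - <<'E'
from h import *
a=snap('scene','s0'); b=snap('side','d0'); 
for c in (a,b): print(c['vertical_fov'],-np.array(c['R']).T@c['t'], np.array(c['R'])[2])
s=robot.read_state(); print(s['t'],s['tool_pos'],s['orientation'],s['force'],s['opening'])
E
```

```text
57.00646547401248 [ 0.98954275 -0.13621213  0.78491333] [-0.52397881  0.24844414 -0.81469118]
55.08668750899605 [ 0.46397157 -0.6140956   0.91568838] [ 0.05669939  0.63112959 -0.77360237]
0.1 [0.20986708 0.56148031 0.1801944 ] [-5.59014914e-01 -3.09102291e+00  2.56344406e-03] [-0.10771211 -0.27719548  0.68062115] 0.0929580538822062
```

View pics/s0.png

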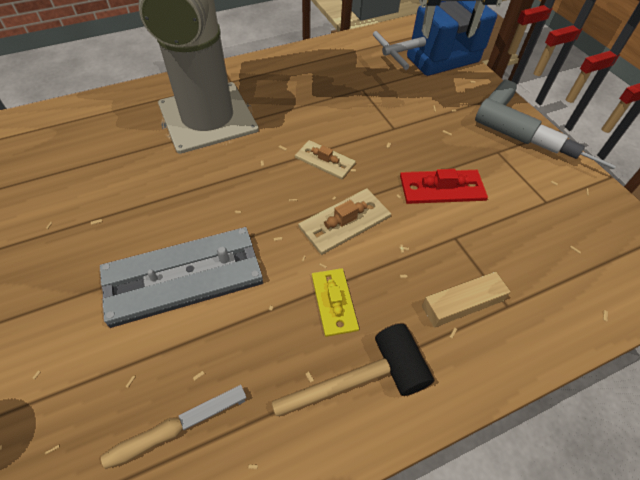

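View pics/d0.png

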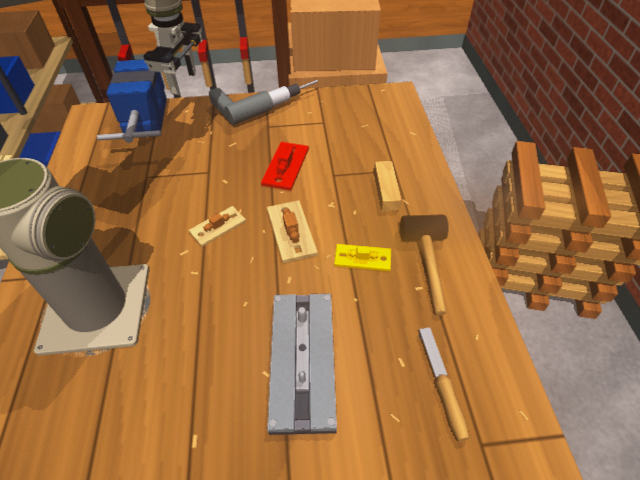

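Candidates (scene px): small plywood plate (325,158), larger plywood plate (345,220), red (443,185) and yellow (335,300). Red and yellow are excluded, and of the two plywood ones (345,220) is the larger, so it should be the one meant. I'll confirm it in a crop.

```bash
python3 - <<'E'
from h import *
a=load('s0')['frame'];b=load('d0')['frame']
A=cv2.resize(a[130:260,285:400],None,fx=3.4,fy=3.4,interpolation=3)
B=cv2.resize(b[190:275,185:325],None,fx=2.7,fy=2.7,interpolation=3)
C=cv2.resize(b[285:440,260:345],None,fx=2.0,fy=2.0,interpolation=3)
im=np.zeros((560,800,3),np.uint8); im[:A.shape[0],:A.shape[1]]=A; im[:B.shape[0],400:400+B.shape[1]]=B; im[240:240+C.shape[0],420:420+C.shape[1]]=C
cv2.imwrite('pics/crop1.png',im[:,:,::-1])
E
```

```text
(no output)
```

View pics/crop1.png

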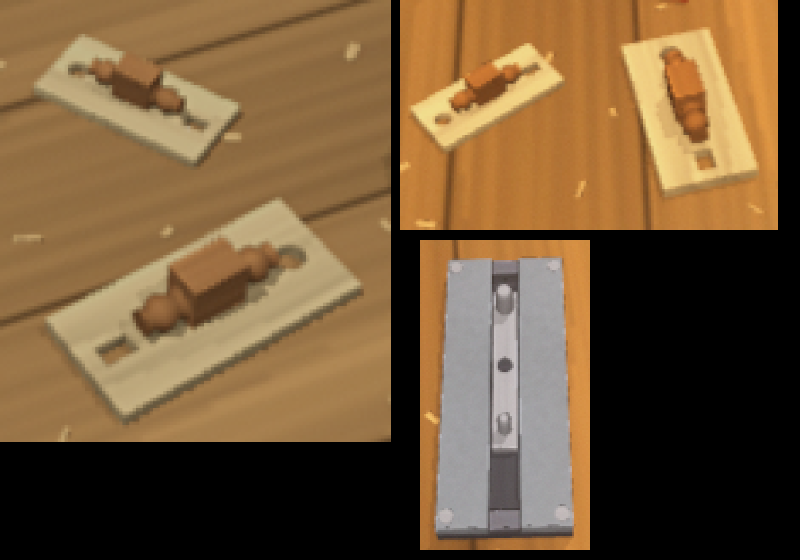

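The crop confirms it: the plate at scene (345,220) is the larger plywood one. Its round hole is at scene (371,205) and its slot at (319,233). On the fixture, the thick pin is at the far end in the side view (302,315) and the thin pin at the near end (302,376).

```bash
python3 - <<'E'
from h import *
def biggest(m,seed):
    m=cv2.morphologyEx(m.astype(np.uint8),cv2.MORPH_CLOSE,np.ones((3,3)))
    n,l,st,ce=cv2.connectedComponentsWithStats(m)
    best=[i for i in range(1,n) if st[i][0]<=seed[0]<=st[i][0]+st[i][2] and st[i][1]<=seed[1]<=st[i][1]+st[i][3]]
    i=max(best,key=lambda i:st[i][4]); return (l==i).astype(np.uint8)
for f,ps,bs in(('s0',(345,220),(180,275)),('d0',(291,232),(303,362))):
    c=load(f);im=c['frame']; hsv=cv2.cvtColor(im,cv2.COLOR_RGB2HSV)
    if f=='s0':print('hsv plate',hsv[240,350],hsv[228,305],'table',hsv[260,340],'rail',hsv[295,180],'block',hsv[212,340])
    plate=(hsv[...,1]<125)&(hsv[...,2]>140)&(hsv[...,0]<40)&(hsv[...,1]>40)
    grey=(hsv[...,1]<60)&(hsv[...,2]>90)
    for nm,m,s,z,dim in(('plate',plate,ps,.012,(.09,.19)),('bed',grey,bs,.03,(.13,.3))):
        k=biggest(m,s); ys,xs=np.nonzero(k)
        W=np.array([onz(c,u,v,z)[:2] for u,v in zip(xs,ys)])
        r=cv2.minAreaRect((W*1000).astype(np.float32)); print(f,nm,len(xs),r, cv2.boundingRect(k))
# blocks top & pins by clicks
a,b=load('s0'),load('d0')
def tri(p,q):
    o1,d1=ray(a,*p);o2,d2=ray(b,*q); A=np.c_[d1,-d2]; s=np.linalg.lstsq(A,o2-o1,rcond=None)[0]
    x1=o1+d1*s[0];x2=o2+d2*s[1]; return (x1+x2)/2,np.linalg.norm(x1-x2)
print('thick',tri((222.5,250),(302,310)),'thin',tri((151.5,271.5),(302,373)))
E
```

```text
hsv plate [ 16 138 151] [ 20  92 183] table [ 17 134 165] rail [ 90   8 135] block [ 14 149 161]
s0 plate 2023 ((467.08929443359375, 183.12420654296875), (92.2872314453125, 193.0113983154297), 9.671625137329102) (298, 188, 94, 64)
s0 bed 8009 ((470.55987548828125, -183.7734375), (299.8258056640625, 137.2229461669922), 85.06674194335938) (100, 227, 162, 97)
d0 plate 1078 ((466.771240234375, 182.30763244628906), (87.30900573730469, 186.33029174804688), 9.359848022460938) (268, 201, 48, 59)
d0 bed 8476 ((466.0100402832031, -186.441162109375), (302.6783752441406, 129.45904541015625), 85.02752685546875) (268, 294, 69, 138)
thick (array([ 0.4746665 , -0.09426714,  0.05886309]), np.float64(0.0010613331125578654)) thin (array([ 0.4627122 , -0.23324059,  0.05129607]), np.float64(0.000796287839295073))
```

```bash
cat >> h.py <<'E'
def go(pos,yaw,frm=None):
    "shares from the current pose to TCP pos with tool y axis at world angle yaw (deg, mod 180), pointing down"
    s=robot.read_state(); p=np.array(s['tool_pos']); R=Ro.from_rotvec(s['orientation'])
    best=None
    for k in(0,180):
        y=np.radians(yaw+k); Y=np.array([np.cos(y),np.sin(y),0]); Z=np.array([0,0,-1.]); T=Ro.from_matrix(np.c_[np.cross(Y,Z),Y,Z])
        w=(R.inv()*T).as_rotvec()
        if best is None or np.linalg.norm(w)<np.linalg.norm(best): best=w
    print('t',round(s['t'],2),'p',p.round(4),'F',np.round(s['force'],1),'open',round(s['opening'],4),'gf',round(s['gripper_force'],1))
    print('shift',(R.inv().apply(np.array(pos)-p)/.2).round(4),'turn',(best/(np.pi/2)).round(4),'q',np.round(s['q'],2))
E
python3 -c "
from h import *
go((.467,.1825,.18),9.5)"
```

```text
t 0.1 p [0.2099 0.5615 0.1802] F [-0.1 -0.3  0.7] open 0.093 gf 0.0
shift [-1.8679 -1.3246  0.003 ] turn [-1.000e-03  5.000e-04  6.666e-01] q [ 1.13  0.13  1.49 -0.    1.52 -0.09]
```

Call:
jog_arm --rows '[[[-0.93,-0.66,0],[0,0,0.4]],[[-0.93,-0.66,0],[0,0,0.4]],[[-0.93,-0.66,0],[0,0,0.4]],[[-0.93,-0.66,0],[0,0,0.4]],[[-0.93,-0.66,0],[0,0,0.4]]]' --hand -1

```text
t: 0.6
tool_pos: [0.3394, 0.3703, 0.1807]
orientation: [1.497, 2.761, -0.002]
force: [0.1, 0.4, 0.8]
opening: 0.0932
gripper_force: 0.0
```

```bash
python3 -c "
from h import *
go((.467,.1825,.16),9.5)"
```

```text
t 0.6 p [0.3394 0.3703 0.1807] F [0.1 0.4 0.8] open 0.0932 gf 0.0
shift [-1.1348  0.0221  0.1048] turn [-2.00e-04  7.00e-04  2.62e-01] q [ 0.73 -0.14  1.75 -0.    1.52  0.15]
```

Call:
jog_arm --rows '[[[-1,0,0.1],[0,0,0.25]],[[-1,0,0.1],[0,0,0.25]],[[-1,0,0.1],[0,0,0.25]],[[-1,0,0.1],[0,0,0.25]],[[-1,0,0.1],[0,0,0.25]]]'

```text
t: 1.1
tool_pos: [0.4504, 0.2013, 0.16]
orientation: [2.005, 2.417, -0.004]
force: [-0.5, 1.1, -0.8]
opening: 0.0931
gripper_force: 0.0
```

Call:
jog_arm --rows '[[[0,0,0],[0,0,0]],[[0,0,0],[0,0,0]],[[0,0,0],[0,0,0]]]'

```text
t: 1.4
tool_pos: [0.4478, 0.2078, 0.1612]
orientation: [-1.995, -2.426, -0.0]
force: [-0.1, -0.5, 0.5]
opening: 0.0929
gripper_force: 0.0
```

```bash
python3 -c "
from h import *
c=snap('wrist','w1')
go((.467,.1825,.16),9.5)
print(c['vertical_fov'],-np.array(c['R']).T@c['t'])
print([proj(c,np.array([*p,.05]),True).round(1) for p in((.467,.1825),)])"
```

```text
t 1.45 p [0.4478 0.2078 0.1613] F [-0.1 -0.1  1.2] open 0.0929 gf 0.0
shift [-0.1427  0.0696  0.0062] turn [ 0.     -0.0001  0.0182] q [ 0.33 -0.15  1.8   0.    1.49  0.14]
65.70646984690485 [0.43247316 0.28640813 0.36527453]
[array([330.1, 249. ])]
```

View pics/w1.png

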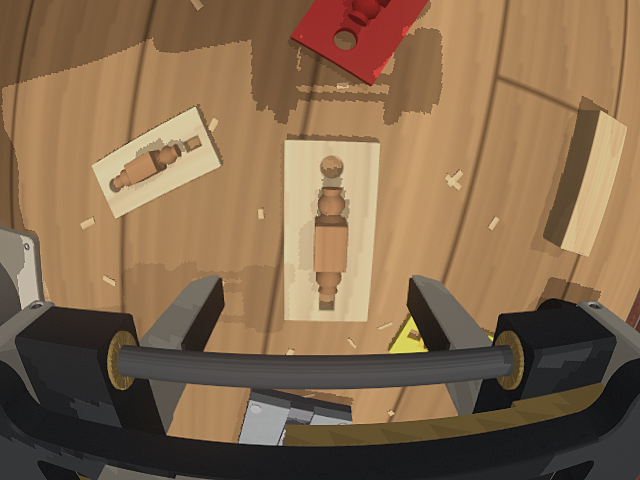

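The wrist view shows the plywood plate nearly aligned with the fingers: its corners span (285,139) to (380,321), the block is at (331,247) and the round hole at (332,167). I'll measure its pose from this view.

```bash
python3 - <<'E'
from h import *
c=load('w1');hsv=cv2.cvtColor(c['frame'],cv2.COLOR_RGB2HSV)
print(hsv[200,300],hsv[300,360],hsv[250,270],hsv[250,330])
m=((hsv[...,1]<115)&(hsv[...,2]>150)).astype(np.uint8); m[:130]=0;m[330:]=0;m[:,:275]=0;m[:,390:]=0
n,l,st,_=cv2.connectedComponentsWithStats(m);i=1+np.argmax(st[1:,4]);ys,xs=np.nonzero(l==i)
W=np.array([onz(c,u,v,.012,True)[:2] for u,v in zip(xs,ys)])
r=cv2.minAreaRect((W*1000).astype(np.float32));print(r)
print('hole',onz(c,332,167,.012,True),'block',onz(c,331.5,246,.05,True))
go((r[0][0]/1000,r[0][1]/1000,.016),r[2] if r[1][0]<r[1][1] else r[2]-90)
E
```

```text
[ 19  70 216] [ 20  71 216] [ 15 119 172] [ 14 124 189]
((467.9191589355469, 181.7322998046875), (91.67050170898438, 191.7067108154297), 9.736555099487305)
hole [0.45623856 0.25096313 0.012     ] block [0.46760681 0.18551968 0.05      ]
t 1.45 p [0.4478 0.2078 0.1613] F [-0.1 -0.1  1.2] open 0.0929 gf 0.0
shift [-0.1475  0.0733  0.7262] turn [ 0.     -0.0001  0.0156] q [ 0.33 -0.15  1.8   0.    1.49  0.14]
```

Call:
jog_arm --rows '[[[-0.147,0.073,0],[0,0,0.016]],[[-0.147,0.073,0.2],[0,0,0.016]],[[-0.147,0.073,0.35],[0,0,0.016]],[[-0.147,0.073,0.5],[0,0,0.016]],[[-0.147,0.073,0.5],[0,0,0.016]]]'

```text
t: 1.95
tool_pos: [0.4643, 0.1804, 0.0567]
orientation: [-2.023, -2.397, 0.01]
force: [-1.3, -0.4, -1.2]
opening: 0.093
gripper_force: 0.0
```

```bash
python3 -c "
from h import *
go((.468,.182,.016),9.7)"
```

```text
t 1.95 p [0.4643 0.1804 0.0567] F [-1.3 -0.4 -1.2] open 0.093 gf 0.0
shift [0.0049 0.0214 0.2033] turn [-0.0051  0.0005 -0.0004] q [ 0.27 -0.04  1.9   0.    1.29  0.1 ]
```

Call:
jog_arm --rows '[[[0,0.0,0],[0,0,0]],[[0,0.0,0.1],[0,0,0]],[[0,0.0,0.15],[0,0,0]],[[0,0.0,0.2],[0,0,0]],[[0,0,0.2],[0,0,0]]]'

```text
t: 2.45
tool_pos: [0.4678, 0.1804, 0.0206]
orientation: [-2.028, -2.399, 0.002]
force: [-0.3, -0.4, -0.0]
opening: 0.093
gripper_force: 0.0
```

```bash
python3 -c "
from h import *
go((.468,.182,.016),9.7)"
```

```text
t 2.45 p [0.4678 0.1804 0.0206] F [-0.3 -0.4 -0. ] open 0.093 gf 0.0
shift [0.0079 0.0022 0.0228] turn [-0.0008  0.0001 -0.0013] q [ 0.27  0.01  1.92 -0.    1.21  0.1 ]
```

Call:
jog_arm --rows '[[[0.008,0.002,0.02],[0,0,0]],[[0.008,0.002,0.02],[0,0,0]],[[0.008,0.002,0.02],[0,0,0]]]'

```text
t: 2.75
tool_pos: [0.4689, 0.1822, 0.0176]
orientation: [2.028, 2.399, 0.001]
force: [0.2, 0.5, 0.0]
opening: 0.0928
gripper_force: 0.0
```

Call:
jog_arm --rows '[[[0,0,0],[0,0,0]],[[0,0,0],[0,0,0]],[[0,0,0],[0,0,0]],[[0,0,0],[0,0,0]],[[0,0,0],[0,0,0]]]' --hand 1 --squeeze 30

```text
t: 3.25
tool_pos: [0.4686, 0.182, 0.0172]
orientation: [2.029, 2.399, 0.0]
force: [0.9, 0.5, 0.5]
opening: 0.0575
gripper_force: 0.0
```

Call:
jog_arm --rows '[[[0,0,0],[0,0,0]],[[0,0,0],[0,0,0]],[[0,0,0],[0,0,0]],[[0,0,0],[0,0,0]],[[0,0,0],[0,0,0]]]'

```text
t: 3.75
tool_pos: [0.4686, 0.182, 0.0171]
orientation: [2.029, 2.399, 0.0]
force: [0.3, -0.8, -0.3]
opening: 0.0174
gripper_force: 0.0
```

The opening is 17 mm with no force, but the block is 30 mm wide, so the grip looks wrong. I'll take a look before moving again.

```bash
python3 - <<'E'
from h import *
a=snap('scene','s2')['frame'];b=snap('side','d2')['frame'];w=snap('wrist','w2')['frame']
im=np.zeros((600,800,3),np.uint8)
A=cv2.resize(a[120:270,260:420],(400,375));B=cv2.resize(b[150:290,220:360],(375,375))
im[:375,:400]=A;im[:375,400:775]=B;im[375:600,:300]=cv2.resize(w,(300,225))
im[375:600,320:780]=cv2.resize(w[150:330,180:548],(460,225))
cv2.imwrite('pics/c2.png',im[:,:,::-1]); go((.468,.182,.016),9.7)
E
```

```text
t 3.9 p [0.4686 0.1821 0.0172] F [ 0.7 -0.2 -0.5] open 0.0056 gf 0.0
shift [ 0.0002 -0.0028  0.0058] turn [ 0.     -0.     -0.0016] q [0.27 0.01 1.92 0.   1.21 0.1 ]
```

View pics/c2.png

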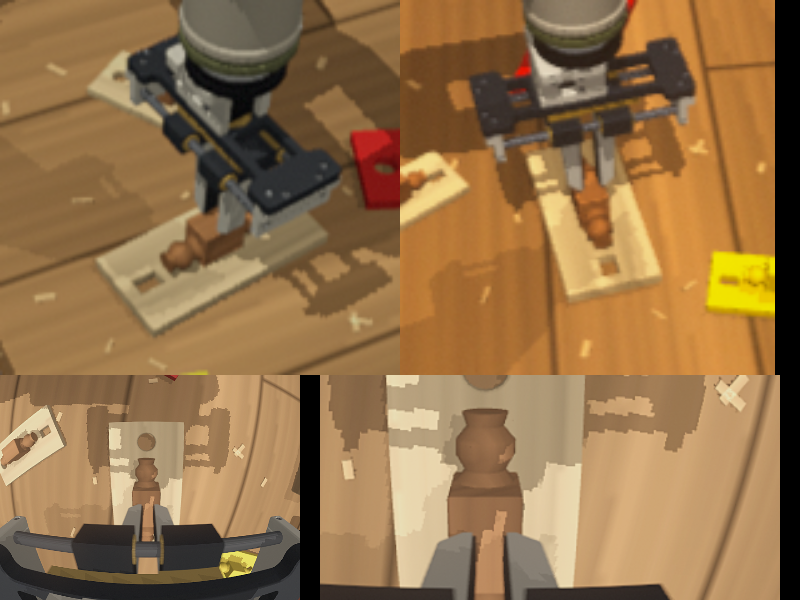

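The fingers seem to sit above the block, since they hide its top in the wrist view and close freely. I'll compare the fingertip pixels with the projected TCP.

```bash
python3 - <<'E'
from h import *
s,d,w=load('s2'),load('d2'),load('w2')
T=np.array([.4686,.182,.0172])
for n,c,f in(('s',s,0),('d',d,0),('w',w,1)):
    print(n,'tcp px',proj(c,T,f).round(1),'tcp+33mm',proj(c,T+[0,0,.033],f).round(1),'tcp+60',proj(c,T+[0,0,.06],f).round(1),'cam',(-np.array(c['R']).T@c['t']).round(3))
def big(fr,x0,y0,x1,y1,k): return cv2.resize(fr[y0:y1,x0:x1],None,fx=k,fy=k,interpolation=2)
A=big(s['frame'],310,160,400,250,4.4);B=big(d['frame'],255,180,335,260,4.9);C=big(w['frame'],240,200,400,330,2.0)
im=np.zeros((600,800,3),np.uint8);im[:396,:396]=A;im[:392,400:792]=B;im[396:600,:320]=C[:204];
cv2.imwrite('pics/c3.png',im[:,:,::-1])
E
```

```text
s tcp px [345.  217.3] tcp+33mm [346.1 207.7] tcp+60 [347.  199.6] cam [ 0.99  -0.136  0.785]
d tcp px [291.2 227.2] tcp+33mm [290.5 218.6] tcp+60 [289.9 211.3] cam [ 0.464 -0.614  0.916]
w tcp px [314.6 264.8] tcp+33mm [314.6 288.6] tcp+60 [314.6 314.5] cam [0.455 0.261 0.221]
```

View pics/c3.png

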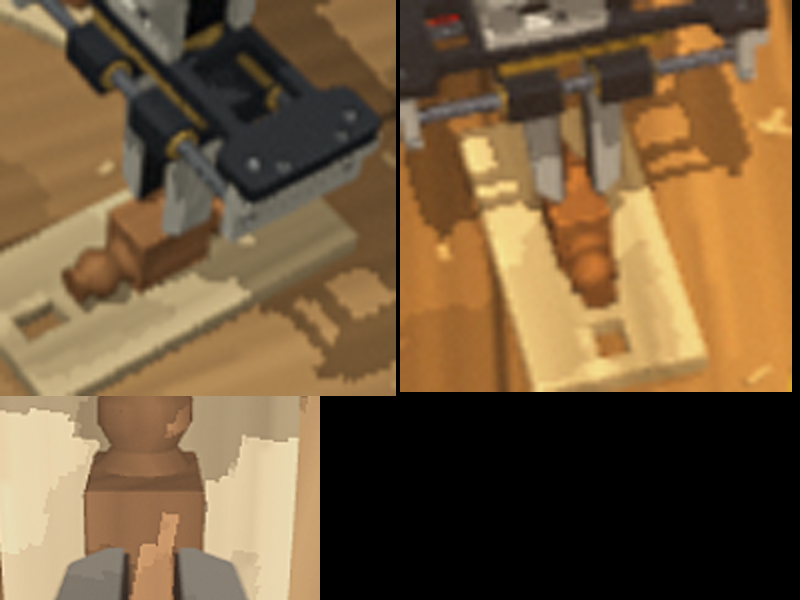

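```bash
python3 - <<'E'
from h import *
s,d,w=load('s2'),load('d2'),load('w2')
def tri(L):
    A=np.zeros((3,3));b=np.zeros(3)
    for o,v in L:
        v=v/np.linalg.norm(v);P=np.eye(3)-np.outer(v,v);A+=P;b+=P@o
    X=np.linalg.solve(A,b);return X.round(4),[round(float(np.linalg.norm((np.eye(3)-np.outer(v,v)/(v@v))@(X-o))),4) for o,v in L]
print('L s+d',tri([ray(s,343.6,205),ray(d,285.2,220.8)]))
print('R s+d',tri([ray(s,351,213.4),ray(d,296.8,218.8)]))
print('L all',tri([ray(s,343.6,205),ray(d,285.2,220.8),ray(w,300,278,True)]))
print('R all',tri([ray(s,351,213.4),ray(d,296.8,218.8),ray(w,330,278,True)]))
# block top from w1, tilted check: block far-top edge in w2
c=load('w2');print('block front top edge px->z.05',onz(c,282.5,247,.05,True),onz(c,342.5,247,.05,True),'->.02',onz(c,282.5,247,.02,True),onz(c,342.5,247,.02,True))
print(np.array(w['R']).round(3))
E
```

```text
L s+d (array([0.4545, 0.1834, 0.0427]), [0.0003, 0.0003])
R s+d (array([0.4841, 0.1859, 0.0448]), [0.0012, 0.0012])
L all (array([0.457, 0.183, 0.044]), [0.0015, 0.0025, 0.0037])
R all (array([0.4808, 0.1869, 0.0424]), [0.0014, 0.0039, 0.0047])
block front top edge px->z.05 [0.44950407 0.20128912 0.05      ] [0.47833512 0.20612755 0.05      ] ->.02 [0.44847672 0.19080937 0.02      ] [0.48236111 0.19649585 0.02      ]
[[ 0.986  0.166  0.001]
 [ 0.158 -0.945  0.287]
 [ 0.049 -0.283 -0.958]]
```

```bash
python3 - <<'E'
from h import *
c=load('w1'); T=np.array([.4478,.2078,.1613]); R=np.array(c['R'])
y=np.radians(11.3); Y=np.array([np.cos(y),np.sin(y),0]); X=np.array([-np.sin(y),np.cos(y),0])
for h in(0,.01,.02,.03,.04):
    print(h,[proj(c,T+s*.0465*Y+e*.0075*X+[0,0,h],True).round(0) for s in(-1,1) for e in (1,-1)])
f=c['frame'][230:350,190:450];cv2.imwrite('pics/c4.png',cv2.resize(f,None,fx=3,fy=3)[:,:,::-1])
E
```

```text
0 [array([236., 253.]), array([238., 276.]), array([393., 252.]), array([392., 276.])]
0.01 [array([232., 259.]), array([234., 283.]), array([397., 258.]), array([395., 282.])]
0.02 [array([229., 265.]), array([231., 290.]), array([400., 265.]), array([398., 290.])]
0.03 [array([224., 272.]), array([227., 298.]), array([405., 272.]), array([402., 298.])]
0.04 [array([220., 280.]), array([223., 307.]), array([409., 279.]), array([406., 306.])]
```

View pics/c4.png

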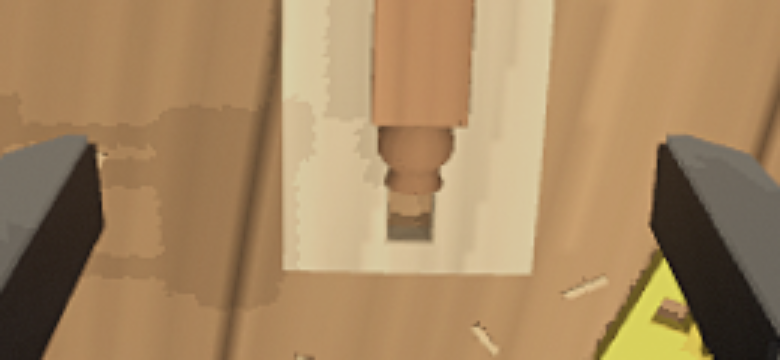

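In the wrist view the true fingertip corners are at (222,277) and (410,277). That matches points about 35 mm behind the reported TCP, and the other two cameras agree with tips at about z 45–50 mm. The fingers therefore really end about 35 mm short of the reported TCP, so they closed just above the block. I'll open them and go about 33 mm lower, watching the force.

Call:
jog_arm --rows '[[[0,0,0],[0,0,0]],[[0,0,0],[0,0,0]],[[0,0,0],[0,0,0]],[[0,0,0],[0,0,0]],[[0,0,0],[0,0,0]]]' --hand -1

```text
t: 4.4
tool_pos: [0.4686, 0.182, 0.0171]
orientation: [-2.029, -2.399, 0.0]
force: [-0.2, 0.2, 0.1]
opening: 0.0407
gripper_force: 0.0
```

Call:
jog_arm --rows '[[[0,0,0],[0,0,0]],[[0,0,0],[0,0,0]],[[0,0,0],[0,0,0]],[[0,0,0],[0,0,0]],[[0,0,0],[0,0,0]]]'

```text
t: 4.9
tool_pos: [0.4686, 0.182, 0.0171]
orientation: [2.029, 2.399, 0.0]
force: [0.1, 0.2, -0.2]
opening: 0.0807
gripper_force: 0.0
```

Call:
jog_arm --rows '[[[0,0,0.03],[0,0,0]],[[0,0,0.06],[0,0,0]],[[0,0,0.09],[0,0,0]],[[0,0,0.11],[0,0,0]],[[0,0,0.11],[0,0,0]]]'

```text
t: 5.4
tool_pos: [0.4677, 0.1818, -0.006]
orientation: [-2.028, -2.398, 0.002]
force: [-0.2, -0.4, 0.2]
opening: 0.0931
gripper_force: 0.0
```

Call:
jog_arm --rows '[[[0,0,0.02],[0,0,0]],[[0,0,0.04],[0,0,0]],[[0,0,0.05],[0,0,0]],[[0,0,0.05],[0,0,0]],[[0,0,0.05],[0,0,0]]]'

```text
t: 5.9
tool_pos: [0.4686, 0.182, -0.0148]
orientation: [-2.029, -2.399, -0.0]
force: [-0.9, 0.4, 0.7]
opening: 0.093
gripper_force: 0.0
```

Call:
jog_arm --rows '[[[0,0,0],[0,0,0]],[[0,0,0],[0,0,0]],[[0,0,0],[0,0,0]],[[0,0,0],[0,0,0]],[[0,0,0],[0,0,0]]]' --hand 1 --squeeze 40

```text
t: 6.4
tool_pos: [0.4686, 0.182, -0.0148]
orientation: [-2.029, -2.399, -0.0]
force: [1.1, 0.5, -0.5]
opening: 0.0577
gripper_force: 0.0
```

Call:
jog_arm --rows '[[[0,0,0],[0,0,0]],[[0,0,0],[0,0,0]],[[0,0,0],[0,0,0]],[[0,0,0],[0,0,0]],[[0,0,0],[0,0,0]]]'

```text
t: 6.9
tool_pos: [0.468, 0.1819, -0.0149]
orientation: [-2.028, -2.398, 0.001]
force: [-3.1, -0.5, 3.7]
opening: 0.0297
gripper_force: 40.0
```

Call:
jog_arm --rows '[[[0,0,-0.1],[0,0,0]],[[0,0,-0.25],[0,0,0]],[[0,0,-0.45],[0,0,0]],[[0,0,-0.6],[0,0,0]],[[0,0,-0.6],[0,0,0]]]'

```text
t: 7.4
tool_pos: [0.4721, 0.183, 0.1099]
orientation: [2.025, 2.395, 0.011]
force: [1.1, 0.9, -3.9]
opening: 0.0295
gripper_force: 40.0
```

```bash
python3 -c "
from h import *
go((.469,.02,.105),-4.95)"
```

```text
t 7.4 p [0.4721 0.183  0.1099] F [ 1.1  0.9 -3.9] open 0.0295 gf 40.0
shift [-0.8011 -0.1506  0.0223] turn [ 0.0053 -0.0012  0.1612] q [ 0.27 -0.09  1.84 -0.    1.38  0.1 ]
```

Held: opening 29.5 mm, grip 40 N, and the force shows about 4 N of weight. The plate underside is at reported z + 0.0148. Next I carry it toward the bed.

Call:
jog_arm --rows '[[[-0.2,-0.04,0],[0,0,0.05]],[[-0.4,-0.08,0],[0,0,0.1]],[[-0.6,-0.11,0],[0,0,0.16]],[[-0.8,-0.15,0],[0,0,0.16]],[[-0.8,-0.15,0],[0,0,0.16]]]'

```text
t: 7.9
tool_pos: [0.4642, 0.015, 0.1028]
orientation: [-2.318, -2.12, 0.005]
force: [0.1, 0.5, -4.9]
opening: 0.0299
gripper_force: 40.0
```

Call:
jog_arm --rows '[[[0,0,0],[0,0,0]],[[0,0,0],[0,0,0]]]'

```text
t: 8.1
tool_pos: [0.4648, 0.0199, 0.1038]
orientation: [-2.312, -2.125, 0.002]
force: [0.1, 0.2, -4.2]
opening: 0.0299
gripper_force: 40.0
```

```bash
python3 - <<'E'
from h import *
c=snap('wrist','w5')
go((.469,-.1638,.105),-4.95)
for n,p in(('thick',(.4747,-.0943,.0625)),('thin',(.4627,-.2332,.0545))): print(n,proj(c,np.array(p),True))
E
```

```text
t 8.15 p [0.465  0.0202 0.1041] F [ 0.7 -0.  -3.2] open 0.0299 gf 40.0
shift [-0.9152  0.0966 -0.0052] turn [-0.001  -0.0002  0.0019] q [-0.07 -0.19  1.94  0.    1.39  0.02]
thick [338.56228666 373.55110543]
thin [333.2117147  467.56524489]
```

View pics/w5.png

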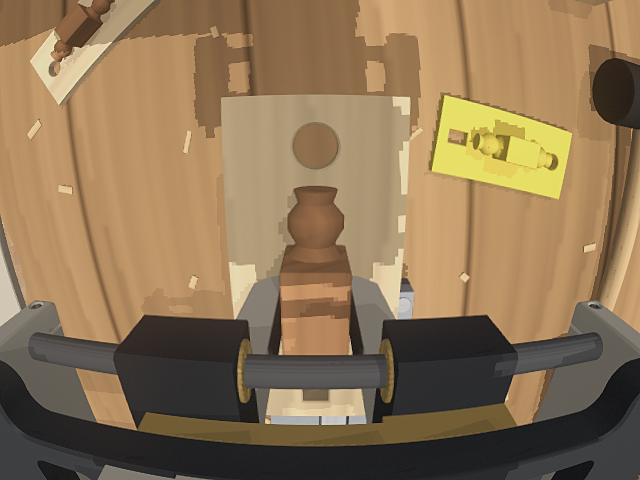

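In the wrist view the held plate shows its round hole at (316,146), with the block at (316,270) centred between the fingers. I'll work out the hole's position and heading in the hand.

```bash
python3 - <<'E'
from h import *
c=load('w5'); T=np.array([.465,.0202,.1041]); ps=np.radians(-4.95+.17)
Y=np.array([np.cos(ps),np.sin(ps)]); X=np.array([-np.sin(ps),np.cos(ps)])
z=.1041+.0148+.012
hsv=cv2.cvtColor(c['frame'],cv2.COLOR_RGB2HSV)
g=c['frame'][110:185,280:352]; m=(hsv[110:185,280:352,1]>95).astype(np.uint8)
n,l,st,ce=cv2.connectedComponentsWithStats(m); print(st[1:],ce[1:])
def loc(u,v): d=onz(c,u,v,z,True)[:2]-T[:2]; return (d@Y*1000).round(1),(d@X*1000).round(1)
print('hole',loc(316,146),'L edge top',loc(222,97),'R top',loc(411,97),'L low',loc(229,260),'R low',loc(402,260))
E
```

```text
[[  13   14   45   43 1510]] [[35.06821192 35.19801325]]
hole (np.float64(0.6), np.float64(70.2)) L edge top (np.float64(-44.1), np.float64(95.0)) R top (np.float64(46.0), np.float64(95.0)) L low (np.float64(-44.4), np.float64(12.8)) R low (np.float64(45.2), np.float64(12.7))
```

Call:
jog_arm --rows '[[[-0.2,0.02,0],[0,0,0]],[[-0.45,0.05,0],[0,0,0]],[[-0.7,0.075,0],[0,0,0]],[[-0.87,0.095,0],[0,0,0]],[[-0.91,0.097,0],[0,0,0]]]'

```text
t: 8.65
tool_pos: [0.4698, -0.1661, 0.1049]
orientation: [2.314, 2.124, -0.001]
force: [-1.1, 0.8, -4.5]
opening: 0.0298
gripper_force: 40.0
```

Call:
jog_arm --rows '[[[0,0,0],[0,0,0]],[[0,0,0],[0,0,0]],[[0,0,0],[0,0,0]]]'

```text
t: 8.95
tool_pos: [0.4697, -0.162, 0.1049]
orientation: [-2.31, -2.128, -0.0]
force: [0.6, 0.6, -3.9]
opening: 0.0297
gripper_force: 40.0
```

```bash
python3 - <<'E'
from h import *
go((.469,-.1638,.065),-4.95)
w=snap('wrist','w6');s=snap('scene','s6');d=snap('side','d6')
im=np.zeros((600,800,3),np.uint8)
im[:300,:400]=cv2.resize(w['frame'],(400,300)); im[:300,400:]=cv2.resize(w['frame'][90:290,190:457],(400,300),interpolation=2)
im[300:600,:400]=cv2.resize(s['frame'][180:345,75:295],(400,300)); im[300:600,400:]=cv2.resize(d['frame'][270:450,190:430],(400,300))
cv2.imwrite('pics/c6.png',im[:,:,::-1])
E
```

```text
t 8.95 p [ 0.4697 -0.162   0.1049] F [ 0.6  0.6 -3.9] open 0.0297 gf 40.0
shift [-0.0095 -0.0024  0.1993] turn [-0.0003 -0.0004  0.0026] q [-0.44 -0.1   1.86  0.    1.38 -0.35]
```

View pics/c6.png

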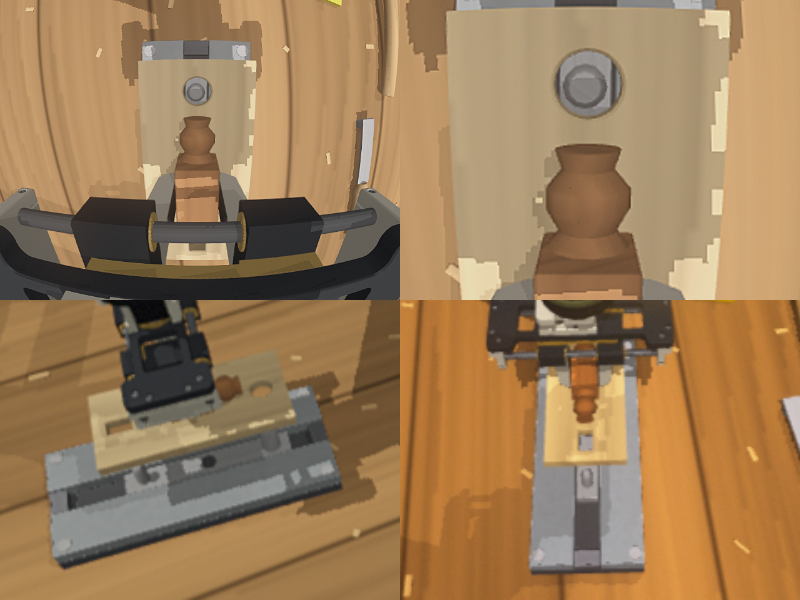

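The thick pin is visible through the round hole in the wrist view: tip at about (313,148), hole at about (315.5,145). I'll refine the pin's position from this.

```bash
python3 - <<'E'
from h import *
c=load('w6'); s=robot.read_state(); T=np.array(s['tool_pos'])
Yv=Ro.from_rotvec(s['orientation']).apply([0,1,0]); ps=np.arctan2(Yv[1],Yv[0]); ps=(ps+np.pi/2)%np.pi-np.pi/2
Y=np.array([np.cos(ps),np.sin(ps)]); X=np.array([-np.sin(ps),np.cos(ps)]); print('yaw',np.degrees(ps))
g=cv2.cvtColor(c['frame'],cv2.COLOR_RGB2GRAY)[115:180,285:345]; G=cv2.resize(g,None,fx=4,fy=4,interpolation=cv2.INTER_CUBIC)
for r0,r1 in((40,75),(78,110)):
    k=cv2.HoughCircles(G,cv2.HOUGH_GRADIENT,1,10,param1=60,param2=12,minRadius=r0,maxRadius=r1)
    print(None if k is None else [(285+a/4,115+b/4,r/4) for a,b,r in k[0][:4]])
for n,u,v,z in(('hole',315.4,145.6,T[2]+.0268),('pin',313.3,148,.0625)):
    w=onz(c,u,v,z,True)[:2]; d=(w-T[:2]); print(n,w.round(4),'in hand Y,X mm',(d@Y*1000).round(1),(d@X*1000).round(1))
# bed far edge corners in wrist view (full-res): 
E
```

```text
yaw -4.7376794017071795
[(np.float32(313.375), np.float32(147.625), np.float32(14.425)), (np.float32(312.875), np.float32(150.625), np.float32(18.325)), (np.float32(312.875), np.float32(142.375), np.float32(18.6)), (np.float32(310.625), np.float32(141.125), np.float32(17.775))]
[(np.float32(315.375), np.float32(146.875), np.float32(22.725)), (np.float32(316.125), np.float32(144.375), np.float32(22.4)), (np.float32(313.625), np.float32(148.875), np.float32(20.175)), (np.float32(314.875), np.float32(141.875), np.float32(20.175))]
hole [ 0.4759 -0.0915] in hand Y,X mm 0.3 71.3
pin [ 0.4742 -0.0967] in hand Y,X mm -1.0 66.0
```

```bash
python3 -c "
from h import *
go((.4681,-.1668,.062),-4.95)"
```

```text
t 9.1 p [ 0.4697 -0.1626  0.1051] F [ 0.  -0.2 -3.1] open 0.0296 gf 40.0
shift [-0.0218 -0.0063  0.2157] turn [ 0.     -0.0001  0.0024] q [-0.44 -0.1   1.86  0.    1.38 -0.35]
```

Call:
jog_arm --rows '[[[-0.022,-0.006,0.05],[0,0,0.0024]],[[-0.022,-0.006,0.12],[0,0,0.0024]],[[-0.022,-0.006,0.18],[0,0,0.0024]],[[-0.022,-0.006,0.215],[0,0,0.0024]],[[-0.022,-0.006,0.215],[0,0,0.0024]]]'

```text
t: 9.6
tool_pos: [0.4664, -0.1673, 0.06]
orientation: [-2.315, -2.119, 0.002]
force: [-0.6, 0.3, -3.7]
opening: 0.03
gripper_force: 40.0
```

Call:
jog_arm --rows '[[[0,0,0],[0,0,0]],[[0,0,0],[0,0,0]],[[0,0,0],[0,0,0]],[[0,0,0],[0,0,0]],[[0,0,0],[0,0,0]]]'

```text
t: 10.1
tool_pos: [0.4682, -0.1681, 0.0625]
orientation: [2.317, 2.121, 0.0]
force: [-0.9, -0.6, -4.1]
opening: 0.0299
gripper_force: 40.0
```

```bash
python3 - <<'E'
from h import *
go((.4681,-.1668,.062),-4.95)
w=snap('wrist','w7');d=snap('side','d7');s=snap('scene','s7')
im=np.zeros((600,800,3),np.uint8)
im[:375,:400]=cv2.resize(w['frame'][105:180,275:355],(400,375),interpolation=2); im[:300,400:]=cv2.resize(s['frame'][200:335,85:265],(400,300))
im[300:600,400:]=cv2.resize(d['frame'][310:430,225:385],(400,300),interpolation=2)
cv2.imwrite('pics/c7.png',im[:,:,::-1])
E
```

```text
t 10.1 p [ 0.4682 -0.1681  0.0625] F [-0.9 -0.6 -4.1] open 0.0299 gf 40.0
shift [ 0.0065 -0.001   0.0024] turn [ 0.0004  0.0001 -0.0012] q [-0.45 -0.06  1.9  -0.    1.3  -0.36]
```

View pics/c7.png

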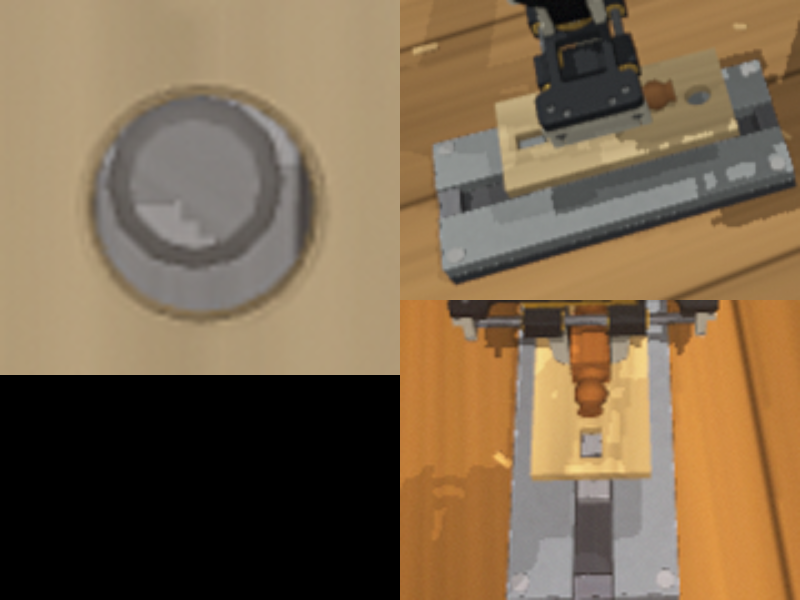

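```bash
python3 - <<'E'
from h import *
c=load('w7'); s=robot.read_state(); T=np.array(s['tool_pos'])
Yv=Ro.from_rotvec(s['orientation']).apply([0,1,0]); ps=np.arctan2(Yv[1],Yv[0]); ps=(ps+np.pi/2)%np.pi-np.pi/2
Y=np.array([np.cos(ps),np.sin(ps)]); X=np.array([-np.sin(ps),np.cos(ps)])
o=-np.array(c['R']).T@c['t']; print(o-T)
for n,u,v,z in(('hole',316.2,145.4,T[2]+.0268),('pin tip',314.2,141,.0625),('pin ring',314.2,141.2,.0565)):
    w=onz(c,u,v,z,True)[:2]; d=(w-T[:2]); print(n,w.round(4),'in hand Y,X mm',(d@Y*1000).round(1),(d@X*1000).round(1), 'r', )
dd=load('d7')
print('slot px pred',proj(dd,np.array([*(T[:2]-.07*X+.0006*Y),T[2]+.0268])),'thin pin pred',proj(dd,np.array([.4627,-.2332,.0545])))
E
```

```text
[0.00721567 0.07986375 0.20421003]
hole [ 0.4752 -0.0977] in hand Y,X mm 1.0 70.8 r
pin tip [ 0.4744 -0.0966] in hand Y,X mm -0.0 71.8 r
pin ring [ 0.4743 -0.0969] in hand Y,X mm -0.0 71.4 r
slot px pred [301.17658035 366.88612004] thin pin pred [301.79621438 372.14799343]
```

Call:
jog_arm --rows '[[[0.005,-0.005,0],[0,0,0]],[[0.005,-0.005,0.03],[0,0,0]],[[0.005,-0.005,0.06],[0,0,0]],[[0.005,-0.005,0.09],[0,0,0]],[[0.005,-0.005,0.09],[0,0,0]]]'

```text
t: 10.75
tool_pos: [0.4659, -0.1664, 0.0426]
orientation: [-2.316, -2.12, 0.002]
force: [0.1, 0.0, -2.9]
opening: 0.0299
gripper_force: 40.0
```

Call:
jog_arm --rows '[[[0,0,0.01],[0,0,0]],[[0,0,0.02],[0,0,0]],[[0,0,0.02],[0,0,0]]]'

```text
t: 11.05
tool_pos: [0.4669, -0.1669, 0.04]
orientation: [-2.317, -2.121, 0.0]
force: [-0.6, -0.3, -5.4]
opening: 0.0296
gripper_force: 40.0
```

```bash
python3 -c "
from h import *
s=robot.read_state();print(s['wrist_torque'])
go((.4674,-.167,.015),-4.95)"
```

```text
[-0.0572764   0.08682454 -0.03686224]
t 11.05 p [ 0.4669 -0.1669  0.04  ] F [-0.6 -0.3 -5.4] open 0.0296 gf 40.0
shift [-0.0003  0.0023  0.1248] turn [-0.0001 -0.     -0.0012] q [-0.45 -0.03  1.92 -0.    1.25 -0.36]
```

The thick pin is about 8 mm into the hole with no side force. I'll keep lowering in small steps.

Call:
jog_arm --rows '[[[0,0,0.01],[0,0,0]],[[0,0,0.02],[0,0,0]],[[0,0,0.03],[0,0,0]],[[0,0,0.04],[0,0,0]],[[0,0,0.04],[0,0,0]]]'

```text
t: 11.55
tool_pos: [0.4668, -0.1668, 0.0317]
orientation: [-2.317, -2.121, 0.0]
force: [-0.2, -0.1, -4.1]
opening: 0.0299
gripper_force: 40.0
```

Call:
jog_arm --rows '[[[0,0,0.01],[0,0,0]],[[0,0,0.02],[0,0,0]],[[0,0,0.03],[0,0,0]],[[0,0,0.04],[0,0,0]],[[0,0,0.04],[0,0,0]]]'

```text
t: 12.05
tool_pos: [0.4668, -0.1668, 0.0237]
orientation: [-2.317, -2.121, 0.0]
force: [-0.2, -0.1, -4.5]
opening: 0.0297
gripper_force: 40.0
```

Call:
jog_arm --rows '[[[0,0,0.01],[0,0,0]],[[0,0,0.02],[0,0,0]],[[0,0,0.03],[0,0,0]],[[0,0,0.036],[0,0,0]],[[0,0,0.036],[0,0,0]]]'

```text
t: 12.55
tool_pos: [0.4668, -0.1668, 0.0166]
orientation: [-2.317, -2.121, 0.0]
force: [0.6, -0.8, -3.6]
opening: 0.03
gripper_force: 40.0
```

Call:
jog_arm --rows '[[[0,0,0.005],[0,0,0]],[[0,0,0.009],[0,0,0]],[[0,0,0.009],[0,0,0]]]'

```text
t: 12.85
tool_pos: [0.4671, -0.1669, 0.0152]
orientation: [2.317, 2.121, 0.0]
force: [-0.6, -0.3, -3.6]
opening: 0.0296
gripper_force: 40.0
```

Call:
jog_arm --rows '[[[0,0,0.004],[0,0,0]],[[0,0,0.008],[0,0,0]],[[0,0,0.008],[0,0,0]]]'

```text
t: 13.15
tool_pos: [0.4672, -0.167, 0.015]
orientation: [-2.317, -2.121, 0.0]
force: [-7.0, 3.6, 12.6]
opening: 0.0297
gripper_force: 40.0
```

Contact with the bed: the force jumped to +12.6 N at the expected height. I'll release now.

Call:
jog_arm --rows '[[[0,0,0],[0,0,0]],[[0,0,0],[0,0,0]],[[0,0,0],[0,0,0]],[[0,0,0],[0,0,0]],[[0,0,0],[0,0,0]]]' --hand 0.1

```text
t: 13.65
tool_pos: [0.467, -0.1669, 0.0135]
orientation: [-2.317, -2.121, 0.0]
force: [0.3, -0.3, 0.3]
opening: 0.0419
gripper_force: 0.0
```

Call:
jog_arm --rows '[[[0,0,-0.05],[0,0,0]],[[0,0,-0.15],[0,0,0]],[[0,0,-0.3],[0,0,0]],[[0,0,-0.45],[0,0,0]],[[0,0,-0.6],[0,0,0]]]'

```text
t: 14.15
tool_pos: [0.467, -0.1669, 0.1355]
orientation: [2.317, 2.121, 0.0]
force: [-0.7, 0.3, 1.2]
opening: 0.042
gripper_force: 0.0
```

Call:
jog_arm --rows '[[[0,0,0],[0,0,0]],[[0,0,0],[0,0,0]],[[0,0,0],[0,0,0]]]'

```text
t: 14.45
tool_pos: [0.4664, -0.1666, 0.1326]
orientation: [-2.316, -2.12, 0.001]
force: [-0.0, -0.1, -0.5]
opening: 0.042
gripper_force: 0.0
```

```bash
python3 - <<'E'
from h import *
go((.4672,-.167,.12),-4.95)
w=snap('wrist','w9');d=snap('side','d9');s=snap('scene','s9')
im=np.zeros((600,800,3),np.uint8)
im[:300,:400]=cv2.resize(w['frame'],(400,300)); im[:300,400:]=cv2.resize(s['frame'][200:335,85:265],(400,300))
im[300:600,400:]=cv2.resize(d['frame'][290:440,220:420],(400,300),interpolation=2)
im[300:600,:400]=cv2.resize(s['frame'],(400,300))
cv2.imwrite('pics/c9.png',im[:,:,::-1])
E
```

```text
t 14.45 p [ 0.4664 -0.1666  0.1326] F [-0.  -0.1 -0.5] open 0.042 gf 0.0
shift [-0.0017  0.0044  0.0631] turn [-0.0009 -0.0003 -0.0012] q [-0.45 -0.13  1.83 -0.    1.44 -0.36]
```

View pics/c9.png

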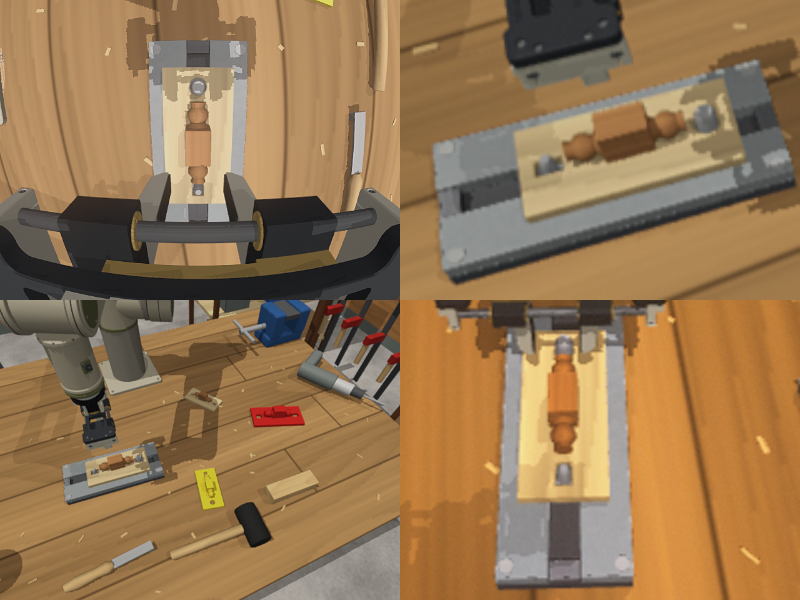

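The pattern lies flush on the bed with both pins through it: scene crop (705,118) for the thick pin and (545,163) for the thin one. The gripper is clear and the bystanders are where they were.

```bash
python3 -c "
from plant import robot
print(robot.close_job())"
```

```text
the job is handed in; nothing more can be done
None
```

The pattern is down on the bed with both pins through its holes and the gripper let go and clear. The job is handed in at about 14.5 s, but no verdict came back.

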